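Close the parcel and hold the scanner over its label

ROBOT

A 6-joint arm with a two-finger parallel gripper is mounted at the origin on the work surface. World frame = base frame: x ahead of the robot, y to its left, z up, the work surface at z = 0. Lengths are in mm, angles in rad, forces in N, time in s.
With the tool pointing down it reaches from about 300 to 775 mm from the base axis. Payload 14.6 kg.
Tool frame: the origin (TCP) lies at the very end of the fingers, on their centre line; the grasp point (between the pads) lies 19 mm behind it; z points along the fingers, y is the line along which they close (so a half turn about z gives the same grasp; the last joint's range is limited). The gripper opens to 94 mm and grips with 3 to 60 N. Pads are 16 mm wide; open, the fingers measure 119 mm over their backs; the gripper's body (75 mm by 177 mm) begins 78 mm behind the grasp point.
Start: joints at [-1.197, 0.3, 1.521, -0, 1.321, -0.067], TCP at [234.657, -497.419, 205.446] pointing down, gripper open.
Joint ranges: [-3.03, 3.03], [-0.79, 2.21], [0.23, 2.52], [-1.04, 4.18], [0, 3.07], [-2.55, 2.55]. Speed limits (rad/s): [2.22, 2.22, 2.57, 3.14, 3.14, 3.14].

INTERFACE

Orientations are given as [roll, pitch, yaw] about the fixed x, y, z axes, in that order (R = Rz(yaw) Ry(pitch) Rx(roll)).
In Python, from cell import manip gives the robot as it stands.
- The arm moves only by the tool servo_tool, never from a script. Its argument "motion" is a list that holds one entry, the list of rows, each a list of 7 numbers: the shift along the world's x, y, z as a fraction of full scale, then the turn, a rotation vector about the world's x, y, z as a fraction of full scale, then the closure, from 0 (fully open) to 1 (shut). In form: [[[x, y, z, rx, ry, rz, gripper], ...]]. A call has 1 to 10 rows; each row is the pose to reach, as a shift and turn from the pose commanded when the call began, turning the shorter way round; what a row does not reach only later rows make up. Full scale, the value 1, is 0.5 m for a shift and pi rad for a turn. A row lasts 1/10 s, in which the tool goes at most 50 mm and 8.59 degrees, less where a joint would pass 70% of its speed; a pose out of reach is approached as far as the arm can. A call with a number of a shift or a turn outside -1 to 1 is refused whole. A call with a gripper value outside its range is refused whole. The fingers move at their own pace and stop on an object; "newtons" is the grip in N (left out, the last holds). Time passes only in rows, so rows that repeat a pose let the fingers close. It gives the time, the measured TCP pose, the force, the opening and the grip force at its end, in the units of the state.
- manip.read_state(): the state, without advancing time (a new reading comes with each control period).
- manip.camera(name): name is "scene" or "top" or "wrist"; returns a dict with "frame" (384x512x3 uint8, red, green, blue), "range_z" (384x512 float32, mm along the optical axis (not along the pixel's ray), 0 where there is no reading), "vfov" (degrees; the focal length in pixels is half the picture's height over the tangent of half this angle, whatever the lens; pixels are square), "cx", "cy" (the principal point, pixels), "cam_to_world" (4x4, takes a point from camera to world coordinates). Camera axes: x right, y down, z forward; pixel columns grow to the right and rows downward; lengths in mm; the calibration is good to about 2 mm. A picture is of the moment at which its call begins.
- manip.sign_off(): hands the job in; it is judged then, once.
The state is a dict: "clock": time; "joints": joint angles; "qd": joint speeds; "effort": joint torques, N m; "eef_pos": TCP position; "eef_rot": TCP orientation; "wrist_force": force on the tool from outside, world axes, zero at the start; "moment": the same for the moment, N m; "finger_gap": finger opening in mm; "finger_force": force on a finger pad.
Only numpy, scipy, OpenCV 4.12 (cv2) and the standard library are available. Lean on these libraries where they do the work, as an engineer would, in place of code of your own. Each camera call takes 0.05 s, during which the arm holds its last target. There are 200 camera calls.

TASK

Swing the mailer box's lid shut and press its front edge down until the tuck tab snaps behind the front wall and the lid stays flat by itself. Then draw the bar-code scanner out of its charging cradle, turn it so that its window faces straight down, and finish holding it still in the gripper, pointed at the middle of the shipping label on the closed lid with the window about 10 cm above it. Don't drop the scanner and leave the jars, tin, tape dispenser and mallet where they are.

Things in the scene. Friction and masses are not known exactly. Their poses are not given: they have to be found in the camera images.
- carton: Brown corrugated mailer box, open at first, fixed to the table: 136 (its x) x 190 (its y) x 60 mm high. Origin at the centre of its underside, z up. Its lid is hinged on the top of its +x wall; the springy front wall is the -x one. It stands left or right of the middle, turned at most 0.35 rad
- carton_lid (a joint): Lid angle, rad: 0 flat shut, 1.57 upright, more leans back over the hinge (stop at 2.0). The stiff crease holds it where left from 0.9 to 1.9; near shut it springs back up to about 0.3 unless the tab has snapped in. The tab meets the front wall's fold at about 0.08; pressing the free edge down with about 5 N snaps it in and it then stays below 0.03
- lid_hinge (a point): Middle of the lid's hinge line, on the lid's lower face (60 mm above the table); the line runs along the carton's y. At lid angle t the free edge lies 136 mm from here towards (-cos t, 0, sin t) in the carton's axes, and the outer (label) face looks towards (sin t, 0, cos t)
- lid_edge (a point): Middle of the lid's free edge, on its outer face; moves with the lid. The lid is a 40 g sheet 136 x 190 mm, 4 mm thick; a tuck tab 18 mm long stands at right angles to it on the inner side of this edge
- label (a point): Centre of the white shipping label (78 x 112 mm, black bars) on the lid's outer face, 68 mm from the hinge; moves with the lid; z points out of the label. With the lid shut it is 64 mm above the table and faces up
- scanner: Cordless pistol-type bar-code scanner, pale grey head, black handle, about 200 g, standing in the cradle, looking 20 to 24 degrees below level. Origin: middle of its head; x: the way it looks, y: sideways, z: out of the head's top. Head: flat-sided block 46 mm wide (y), 38 mm high (z), from x = -30 to +36 mm, to be gripped across y; then a dark nose 62 mm wide, 44 mm high, x = 36 to 60 mm
- window (a point): Centre of the scanner's dark red window, the front face of its nose, 60 mm ahead of the scanner's origin
- aim (a point): Point on the scanner's line of sight 100 mm in front of its window (160 mm ahead of its origin); it should lie on the label's centre at the end
- handle_foot (a point): Centre of the lower end of the scanner's handle. The handle (34 x 30 mm, 108 mm long) leaves the head's underside raked 10 degrees back: from (-8, 0, -14) to (-27, 0, -120) mm in the scanner's axes
- cradle: Black charging cradle, fixed to the table: base 150 (x) x 96 (y) x 14 mm, origin at the centre of its underside; x is the way the scanner looks, away from the robot, turned at most 0.6 rad. Its socket leans 30 degrees forward, is 60 mm deep, open at the top, no latch, 2 mm play per side; the handle slides out along (0.5, 0, 0.866) in the cradle's axes
- socket_floor (a point): Centre of the floor of the cradle's socket; the socket's mouth is 60 mm from here along (0.5, 0, 0.866) in the cradle's axes
- jar_a: Clip-top glass jar of brass studs, orange seal, diameter 82 mm, 87 mm high, loose; leave it alone. Origin: centre of the underside
- jar_b: The same with black studs; leave it alone
- jar_c: The same with copper studs; leave it alone
- rivet_tin: Round steel tin with red lid, diameter 62 mm, 25 mm high, loose, between box and cradle; leave it alone. Origin: centre of the underside
- tape_dispenser: Black desk tape dispenser with an orange reel, 150 x 60 x 88 mm, loose, at one side; leave it alone. Origin: centre of the underside
- mallet: Wooden-handled mallet with a white head, 240 mm long, lying at the other side; leave it alone
Things that resemble listed ones, but are neither listed nor needed, are in the scene too. Leave any pink or yellow look-alike of the carton alone.

How it is judged (in metres and radians):
On the way, in this order (a step that is already met when the one before it is completed fails the run):
1. the lid is shut with its tab snapped in: below 0.06 rad with the gripper off the box (value of joint carton_lid below 0.06 rad and contact force between each of the fingers, the arm and carton below 0.2 N), for 0.4 s.
2. the scanner is drawn out of the cradle: gripped, its handle's foot over 75 mm from the socket's floor and off the cradle, the lid still shut (value of joint carton_lid below 0.06 rad and distance between handle_foot and socket_floor above 0.075 m and contact force between scanner and cradle below 0.1 N and contact force between the fingers and scanner above 2 N), for 0.2 s.
At the end, for the whole second after the job is handed in: Lid below 0.06 rad; scanner held still by the gripper alone, line of sight within 26 degrees of straight down, the point 100 mm in front of its window within 35 mm of the label's centre, touching nothing else; the six other things within 30 mm of where they were (value of joint carton_lid below 0.06 rad and distance between aim and label below 0.035 m and angle between scanner's own x axis and vertical above 2.69 rad and contact force between the fingers and scanner above 2 N and linear speed of scanner below 0.03 m/s and angular speed of scanner below 0.3 rad/s and contact force between scanner and carton below 0.2 N and contact force between scanner and cradle below 0.2 N and contact force between scanner and jar_a below 0.2 N and contact force between scanner and jar_b below 0.2 N and contact force between scanner and jar_c below 0.2 N and contact force between scanner and rivet_tin below 0.2 N and contact force between scanner and tape_dispenser below 0.2 N and contact force between scanner and mallet below 0.2 N and distance of each of jar_a, jar_b, jar_c, rivet_tin, tape_dispenser, mallet from where it was at the start of the episode below 0.03 m); the arm keeps its last pose, push and grip.
It fails at once if the scanner is dropped or laid down (height (world z) of scanner below 0.07 m).
It fails at once if a jar, the tin, the tape dispenser or the mallet is knocked away (30 mm) (distance of any of jar_a, jar_b, jar_c, rivet_tin, tape_dispenser, mallet from where it was at the start of the episode above 0.03 m).
It also fails if it takes over 64 s, if anything falls off the work surface, if the arm or the gripper's body presses on something with over 40 N, if the wrist force passes 120 N, or if a joint passes its speed limit or range.

## Working session

There is one attempt and no reset: what is moved stays moved. The work goes in short steps, Python scripts to look and compute and a tool call to move; the robot and the scene stay as the last step left them, time stands still between calls to the robot, and variables do not carry over. Pictures are saved under pics/ and viewed, at most 10 in all, crops included, and the job is handed in when it is done.

Besides the shell and the picture viewer there is one more tool, called after ">>>" as name(argument=value, ...) on one line, values as JSON. servo_tool: Moves the arm, as the interface text tells. Its arguments: {"type":"object","properties":{"motion":{"type":"array"},"newtons":{"type":"number"}},"required":["motion"]}

```bash
ls; mkdir -p pics; cat > h.py <<'E'
import numpy as np,cv2
from cell import manip
from scipy.spatial.transform import Rotation as R
def shot(n,name):
    c=manip.camera(n); cv2.imwrite(f'pics/{name}.png',cv2.resize(c['frame'][:,:,::-1],(800,600))); np.savez(f'pics/{name}.npz',**c); return c
def cloud(name):
    c=np.load(f'pics/{name}.npz'); z=c['range_z']; h,w=z.shape; f=h/2/np.tan(np.radians(c['vfov'])/2)
    u,v=np.meshgrid(np.arange(w),np.arange(h)); P=np.stack([(u-c['cx'])/f*z,(v-c['cy'])/f*z,z,np.ones_like(z)],-1)@c['cam_to_world'].T
    P=P[...,:3]; P[z==0]=np.nan; return P,c['frame']
E
python3 - <<'E'
from h import *
shot('scene','s0');shot('top','t0')
print(manip.read_state())
E
```

```text
pics
{'clock': 0.1, 'joints': array([-1.19656633e+00,  3.00388996e-01,  1.52149987e+00, -1.50766243e-05,
        1.32069211e+00, -6.65921465e-02]), 'qd': array([-6.26194653e-04,  1.64542235e-03, -3.25638697e-03, -3.09696913e-04,
        2.35807938e-05,  2.03828284e-03]), 'effort': array([ 8.81064898e-04, -5.32647300e+01, -3.53285944e+01,  7.09631760e-02,
        2.34824186e-02, -3.24233440e-05]), 'eef_pos': array([ 234.59067196, -497.21109088,  204.96572025]), 'eef_rot': array([-3.14060556e+00, -5.11938979e-05,  4.40825852e-01]), 'wrist_force': array([-0.48468941,  0.23732925,  0.72173313]), 'moment': array([-0.03027363,  0.02164733, -0.0038584 ]), 'finger_force': 0.0, 'finger_gap': 93.99898710892089}
```

View pics/s0.png

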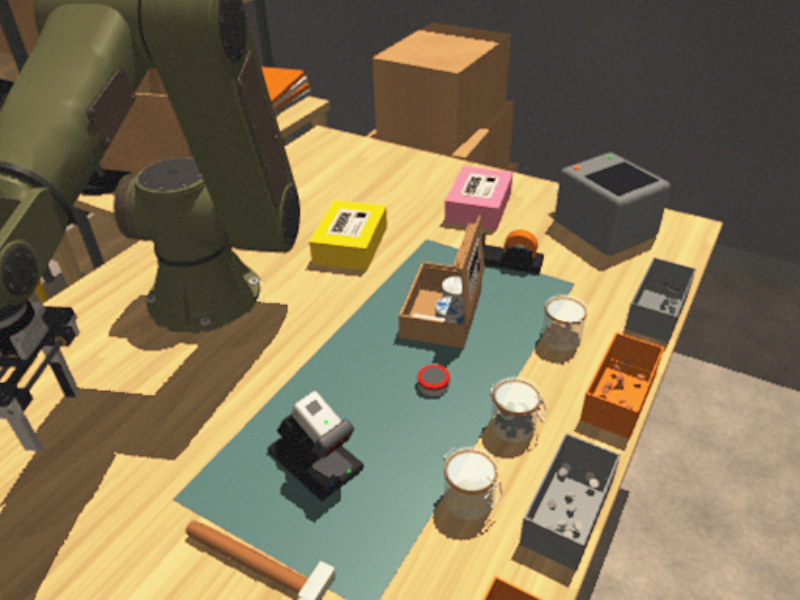

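View pics/t0.png

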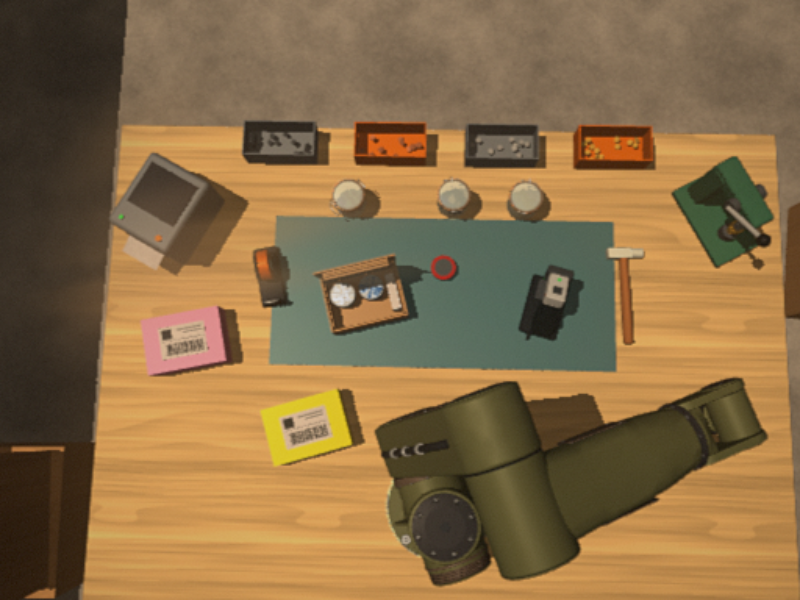

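The scene view shows the open carton at (440,290) with its lid upright, and the scanner at (320,420). In the top view the carton is at (365,295), the tin at (443,268), and the scanner at (550,300) in its cradle.

```bash
python3 - <<'E'
from h import *
P,F=cloud('t0'); Q,G=cloud('s0')
def px(P,u,v): return P[int(v*.64),int(u*.64)].round(0)
print('carton',px(P,365,320),'scn',px(P,555,285),'tin',px(P,443,268),'yel',px(P,305,425),'jars',[px(P,*a) for a in((348,195),(453,195),(526,198))])
c=px(P,365,320)
m=(np.linalg.norm(P[...,:2]-c[:2],axis=-1)<180)&(P[...,2]>48)&(P[...,2]<68)
fr=F.astype(int)
ys,xs=np.where(m); print('z50-68 px',len(xs), xs.min()/.64,xs.max()/.64,ys.min()/.64,ys.max()/.64)
pts=P[m][:,:2].astype(np.float32); r=cv2.minAreaRect(pts);print('rim rect',r,cv2.boxPoints(r).round())
m2=(np.linalg.norm(P[...,:2]-c[:2],axis=-1)<150)&(P[...,2]>80)
r=cv2.minAreaRect(P[m2][:,:2].astype(np.float32));print('lid top',r,np.nanpercentile(P[m2][:,2],[5,50,95]),cv2.boxPoints(r).round())
# scene
m3=(np.linalg.norm(Q[...,:2]-c[:2],axis=-1)<170)&(Q[...,2]>75)
L=Q[m3]; 
for it in range(4):
    mu=L.mean(0); n=np.linalg.svd(L-mu,full_matrices=False)[2][2]; d=abs((L-mu)@n); L=L[d<max(3,2*d.std())] if it<3 else L
print('lid plane',len(L),mu,n*np.sign(n[0]),L[:,2].max(), d.std())
# scanner
s=px(P,555,285)
for nm,A,I in(('top',P,F),('scene',Q,G)):
    m4=(np.linalg.norm(A[...,:2]-s[:2],axis=-1)<130)&(A[...,2]>100)&(I.min(-1)>110)
    L=A[m4]
    for it in range(5):
        mu=np.median(L,0) if it==0 else L.mean(0); n=np.linalg.svd(L-mu,full_matrices=False)[2][2]; d=abs((L-mu)@n); L=L[d<max(2,2*d.std())] if it<4 else L
    n*=np.sign(n[2]); print(nm,m4.sum(),len(L),mu,n,'tilt',np.degrees(np.arctan2(np.hypot(*n[:2]),n[2])),'yaw',np.arctan2(n[1],n[0]), L.max(0),L.min(0),'std',d.std())
    m5=(np.linalg.norm(A[...,:2]-s[:2],axis=-1)<130)&(A[...,2]>6)
    print(cv2.minAreaRect(A[m5&(A[...,2]<20)][:,:2].astype(np.float32)), A[m5][:,2].max())
E
python3 - <<'E'
import cv2
a=cv2.imread('pics/s0.png')
import numpy as np
t=cv2.imread('pics/t0.png')
i=np.hstack([cv2.resize(a[370:510,250:390],(400,400)),cv2.resize(t[240:360,490:610],(400,400))])
cv2.imwrite('pics/c0.png',i)
E
```

```text
carton [447. 196.   5.] scn [ 519. -252.  144.] tin [577.   4.  31.] yel [184. 324.  66.] jars [array([741., 240.,  97.]), array([748., -14.,  89.]), array([ 743., -193.,   90.])]
z50-68 px 357 320.3125 407.8125 260.9375 331.25
rim rect ((495.7489013671875, 194.79000854492188), (137.88113403320312, 190.4127960205078), 14.81322956085205) [[405. 269.]
 [453.  85.]
 [587. 120.]
 [538. 304.]]
lid top ((543.3239135742188, 208.07125854492188), (29.75859832763672, 186.72341918945312), 14.431408882141113) [160.24255743 189.28668729 197.96223953] [[506. 295.]
 [552. 114.]
 [581. 121.]
 [534. 302.]]
lid plane 521 [558.28085976 196.87437512 141.02183676] [0.96160831 0.24794845 0.11760534] 197.0812795045748 0.6273597129054052
top 135 69 [ 515.47572658 -255.00450199  144.1520068 ] [ 0.34487261 -0.11971493  0.93098401] tilt 21.41127311589523 yaw -0.3341139384886502 [ 547.01110491 -231.5719417   157.37405891] [ 481.21543661 -278.69203318  132.68160919] std 0.5847352206239073
((519.7183837890625, -252.5048828125), (255.818359375, 244.2141876220703), 8.120327949523926) 161.87443727214395
scene 488 340 [ 515.82430819 -262.31465135  141.31996553] [ 0.34182601 -0.09851663  0.93458518] tilt 20.838769823162675 yaw -0.2806026664814015 [ 556.25426806 -235.66301784  154.73868551] [ 479.79978302 -293.26105764  126.53717538] std 0.5376918280890871
((486.55938720703125, -253.90261840820312), (95.69735717773438, 149.6827850341797), 74.82239532470703) 155.76229085610987
```

View pics/c0.png

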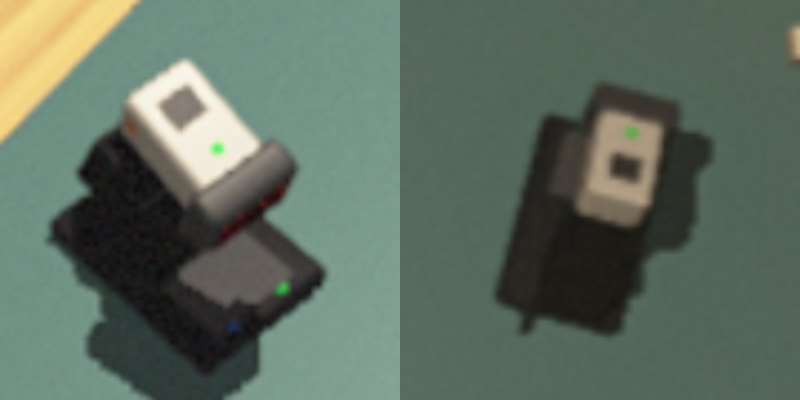

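>>> servo_tool(motion=[[[0.03,0.06,0.13,0,0,0,1],[0.42,0.8,0.13,0,0,-0.058,1],[0.42,0.8,0.13,0,0,-0.058,1],[0.42,0.8,0.13,0,0,-0.058,1],[0.42,0.8,0.13,0,0,-0.058,1],[0.42,0.8,0.13,0,0,-0.058,1],[0.42,0.8,0.13,0,0,-0.058,1],[0.42,0.8,0.13,0,0,-0.058,1],[0.42,0.8,0.13,0,0,-0.058,1],[0.42,0.8,0.13,0,0,-0.058,1]]])

```text
clock: 1.1
eef_pos: [445.4, -94.6, 270.5]
eef_rot: [-3.141, -0.0, 0.26]
wrist_force: [-0.3, -0.5, 0.1]
finger_gap: 17.5
finger_force: 0.0
```

```bash
python3 - <<'E'
from h import *
print(manip.read_state())
y=-0.268
for nm,ns in (('s0',21),('t0',21)):
    A,I=cloud(nm)
    Rm=(R.from_euler('z',y)*R.from_euler('y',21,degrees=True)).as_matrix()
    m=(np.linalg.norm(A[...,:2]-[519,-252],axis=-1)<90)&(A[...,2]>60)
    L=A[m]; C=I[m].min(-1); S=(L-[515,-260,140])@Rm
    b=C>110; n=S[b]; top=n[n[:,2]>np.percentile(n[:,2],85)-4]
    print(nm,'face pts',len(top),'z med',np.median(top[:,2]),'x',np.percentile(top[:,0],[1,99]),'y',np.percentile(top[:,1],[1,5,95,99]))
    d=S[(S[:,2]>-50)]; print(' all x max',np.percentile(d[:,0],[1,99]),'y of x>40',np.percentile(d[d[:,0]>42][:,1],[2,98]) if (d[:,0]>42).any() else '')
E
```

```text
{'clock': 1.1, 'joints': array([-2.89938641e-01,  3.94198512e-02,  1.67363444e+00,  2.89615166e-04,
        1.42854376e+00,  1.02048462e+00]), 'qd': array([ 0.63936647,  0.16889078, -0.200657  , -0.00730029,  0.03515764,
        0.63086262]), 'effort': array([ -3.01735036, -41.06948733, -35.11775494,   0.21204906,
        -0.04617882,  -0.66864308]), 'eef_pos': array([445.43776357, -94.61942107, 270.50268586]), 'eef_rot': array([-3.14134546e+00, -1.45318889e-04,  2.60331983e-01]), 'wrist_force': array([-0.27929236, -0.54683589,  0.07126287]), 'moment': array([ 0.01423406, -0.02029208,  0.03373141]), 'finger_force': 0.0, 'finger_gap': 17.485769862138213}
s0 face pts 414 z med 2.2237416950086786 x [-33.35068646  40.60770245] y [-22.64630212 -20.5190352   17.92562315  20.91140461]
 all x max [-33.31474832  54.66895037] y of x>40 [-31.54401083  25.94009706]
t0 face pts 89 z med 4.638578012624992 x [-35.94336118  27.91022545] y [-16.17698108 -14.71225438  21.4069846   23.10532376]
 all x max [-39.22839526  49.54768937] y of x>40 [-29.00100062  31.7129075 ]
```

>>> servo_tool(motion=[[[0.34,0.647,0,0,0,0,1],[0.34,0.647,0,0,0,0,1],[0.34,0.647,0,0,0,0,1],[0.34,0.647,0,0,0,0,1],[0.34,0.647,0,0,0,0,1],[0.34,0.647,0,0,0,0,1],[0.34,0.647,0,0,0,0,1],[0.34,0.647,0,0,0,0,1],[0.34,0.647,-0.1,0,0,0,1],[0.34,0.647,-0.21,0,0,0,1]]])

```text
clock: 2.1
eef_pos: [614.8, 226.9, 169.2]
eef_rot: [-3.142, -0.002, 0.26]
wrist_force: [0.7, -0.0, -1.3]
finger_gap: 0.6
finger_force: 0.0
```

```bash
python3 - <<'E'
import numpy as np
u=np.array([.9668,.2557])
H=np.array([561.5,212.2])
S=np.array([614.7,226.1,165.4])
for t in [1.9,1.65,1.45,1.3,1.15,1.0,.85,.7,.55,.4,.3,.2,.1,.05,0]:
    dx=-118*np.cos(t)+4*np.sin(t)+8; dz=118*np.sin(t)+4*np.cos(t)
    p=np.r_[H+u*dx,60+dz]; print(t,p.round(),((p-S)/500).round(3))
E
```

```text
1.9 [610. 225. 170.] [-0.01  -0.002  0.01 ]
1.65 [582. 218. 177.] [-0.065 -0.017  0.024]
1.45 [559. 212. 178.] [-0.111 -0.029  0.024]
1.3 [542. 207. 175.] [-0.145 -0.038  0.019]
1.15 [526. 203. 169.] [-0.177 -0.046  0.008]
1.0 [511. 199. 161.] [-0.208 -0.055 -0.008]
0.85 [497. 195. 151.] [-0.236 -0.062 -0.028]
0.7 [484. 192. 139.] [-0.26  -0.069 -0.053]
0.55 [474. 189. 125.] [-0.281 -0.074 -0.081]
0.4 [466. 187. 110.] [-0.298 -0.078 -0.112]
0.3 [461. 186.  99.] [-0.307 -0.081 -0.133]
0.2 [458. 185.  87.] [-0.313 -0.082 -0.156]
0.1 [456. 184.  76.] [-0.317 -0.084 -0.179]
0.05 [455. 184.  70.] [-0.318 -0.084 -0.191]
0 [455. 184.  64.] [-0.319 -0.084 -0.203]
```

>>> servo_tool(motion=[[[-0.065,-0.017,0.022,0,0,0,1],[-0.111,-0.029,0.022,0,0,0,1],[-0.145,-0.038,0.019,0,0,0,1],[-0.177,-0.046,0.008,0,0,0,1],[-0.208,-0.055,-0.008,0,0,0,1],[-0.236,-0.062,-0.028,0,0,0,1],[-0.26,-0.069,-0.053,0,0,0,1],[-0.281,-0.074,-0.081,0,0,0,1],[-0.298,-0.078,-0.112,0,0,0,1],[-0.313,-0.082,-0.15,0,0,0,1]]])

```text
clock: 3.1
eef_pos: [457.8, 185.0, 95.1]
eef_rot: [-3.142, -0.001, 0.259]
wrist_force: [0.4, 0.3, 0.1]
finger_gap: 0.9
finger_force: 0.3
```

```bash
python3 - <<'E'
from h import *
shot('scene','s1')
E
```

```text
(no output)
```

View pics/s1.png

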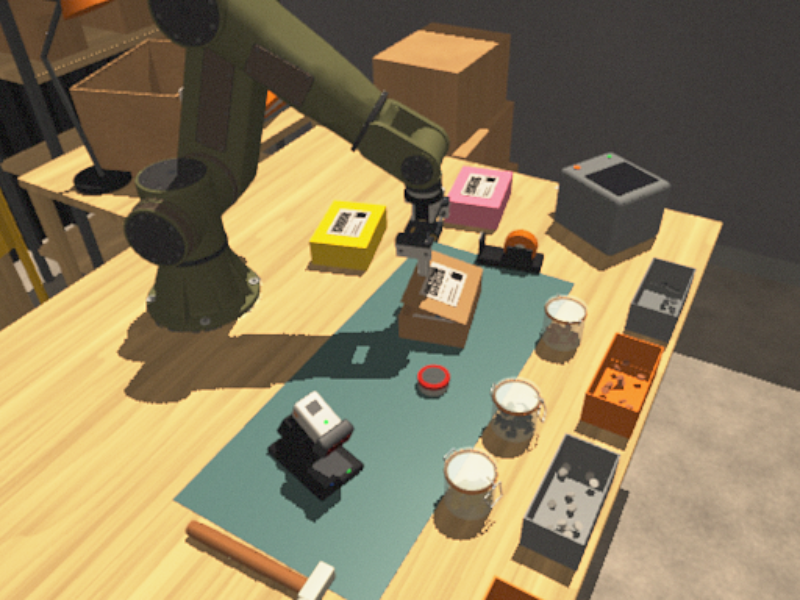

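The lid has followed the finger and is nearly shut, with the fingertip at (425,270) near its free edge.

>>> servo_tool(motion=[[[-0.01,-0.003,-0.015,0,0,0,1],[-0.018,-0.005,-0.03,0,0,0,1],[-0.018,-0.005,-0.042,0,0,0,1],[-0.018,-0.005,-0.05,0,0,0,1],[-0.018,-0.005,-0.055,0,0,0,1],[-0.018,-0.005,-0.058,0,0,0,1],[-0.018,-0.005,-0.058,0,0,0,1]]])

```text
clock: 3.85
eef_pos: [449.3, 182.6, 66.3]
eef_rot: [-3.142, -0.0, 0.259]
wrist_force: [0.6, 0.1, -0.3]
finger_gap: 0.6
finger_force: 0.0
```

>>> servo_tool(motion=[[[0,0,-0.004,0,0,0,1],[0,0,-0.008,0,0,0,1],[0,0,-0.008,0,0,0,1],[0,0,-0.008,0,0,0,1]]])

```text
clock: 4.25
eef_pos: [449.5, 182.7, 63.7]
eef_rot: [-3.142, -0.001, 0.259]
wrist_force: [-5.6, -1.7, 18.8]
finger_gap: 0.5
finger_force: 9.3
```

>>> servo_tool(motion=[[[0,0,0.08,0,0,0,1],[0,0,0.18,0,0,0,1],[0,-0.05,0.28,0,0,0,1],[0,-0.15,0.34,0,0,0,0],[0,-0.25,0.34,0,0,0,0],[0,-0.35,0.34,0,0,0,0],[0,-0.45,0.34,0,0,0,0],[0,-0.55,0.34,0,0,0,0],[-0.03,-0.65,0.34,0,0,0,0],[-0.05,-0.65,0.34,0,0,0,0]]])

```text
clock: 5.25
eef_pos: [423.5, -145.9, 232.2]
eef_rot: [3.141, 0.0, 0.255]
wrist_force: [-0.5, -1.0, 0.0]
finger_gap: 53.2
finger_force: 0.0
```

```bash
python3 - <<'E'
from h import *
shot('scene','s2')
A,I=cloud('s2')
m=(np.linalg.norm(A[...,:2]-[496,195],axis=-1)<60)&(A[...,2]>40); L=A[m]
mu=L.mean(0); n=np.linalg.svd(L-mu,full_matrices=False)[2][2]; print(mu,n,np.percentile(L[:,2],[5,95]))
s=manip.read_state(); print(s['clock'],s['eef_pos'],s['eef_rot'],s['joints'])
yaw=-.268; ax=np.array([-np.sin(yaw),np.cos(yaw),0])
Rt=R.from_rotvec(-np.radians(54)*ax)*R.from_euler('xyz',[np.pi,0,yaw])
C=R.from_euler('xyz',[-3.1416,0,.258]); print('rel',((Rt*C.inv()).as_rotvec()/np.pi).round(4), Rt.as_matrix().round(3))
E
```

```text
[496.95556761 193.59547978  63.95046504] [-0.00991607 -0.00276226 -0.99994702] [61.17930575 66.90702793]
5.3 [ 422.25114396 -145.69654037  232.21699054] [3.14132662e+00 7.33068747e-04 2.55184705e-01] [-4.13882104e-01  4.48188718e-02  1.75663236e+00 -6.81343658e-04
  1.34055149e+00  9.01885049e-01]
rel [-0.0015 -0.3033 -0.1547] [[ 0.567 -0.265  0.78 ]
 [-0.156 -0.964 -0.214]
 [ 0.809  0.    -0.588]]
```

The lid reads 0.01 rad and flat at z = 64, so the tab has snapped in. Next I go to a standoff behind the scanner.

>>> servo_tool(motion=[[[0,-0.08,0,0,-0.3033,-0.1547,0],[0,-0.178,0,-0.0015,-0.3033,-0.1547,0],[0,-0.178,0,-0.0015,-0.3033,-0.1547,0],[0.005,-0.178,-0.04,-0.0015,-0.3033,-0.1547,0],[0.005,-0.178,-0.085,-0.0015,-0.3033,-0.1547,0],[0.005,-0.178,-0.085,-0.0015,-0.3033,-0.1547,0],[0.005,-0.178,-0.085,-0.0015,-0.3033,-0.1547,0],[0.005,-0.178,-0.085,-0.0015,-0.3033,-0.1547,0],[0.005,-0.178,-0.085,-0.0015,-0.3033,-0.1547,0],[0.005,-0.178,-0.085,-0.0015,-0.3033,-0.1547,0]]])

```text
clock: 6.3
eef_pos: [426.4, -230.8, 189.4]
eef_rot: [-3.141, -0.942, -0.268]
wrist_force: [-0.1, -0.2, -0.7]
finger_gap: 94.1
finger_force: 0.0
```

```bash
python3 - <<'E'
from h import *
shot('wrist','w0')
s=manip.read_state(); print(s['clock'],s['eef_pos'],s['eef_rot'],s['joints'],s['finger_gap'])
print(R.from_euler('xyz',s['eef_rot']).as_matrix().round(3))
E
```

```text
6.35 [ 426.79258695 -231.08032677  189.93042268] [ 3.14121969 -0.94195817 -0.26645503] [-0.80968712 -0.16185975  2.34514641  1.37426331  0.43996415 -0.12461443] 94.03255878882682
[[ 0.567 -0.264  0.78 ]
 [-0.155 -0.965 -0.213]
 [ 0.809  0.    -0.588]]
```

View pics/w0.png

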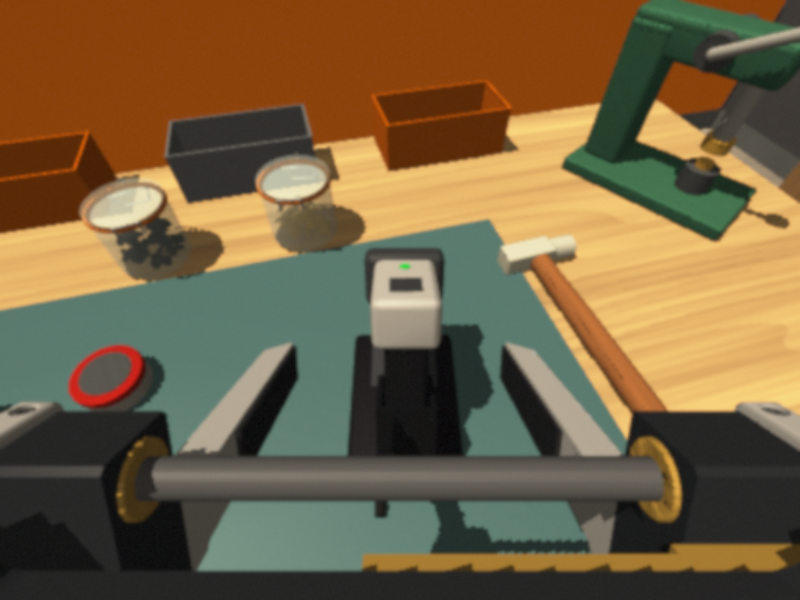

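The wrist view shows the scanner head centred between the fingers, with its rear and top faces at (405,300). I'll refine the scanner pose from this depth image.

```bash
python3 - <<'E'
from h import *
A,I=cloud('w0')
m=(np.linalg.norm(A[...,:2]-[507,-257],axis=-1)<75)&(A[...,2]>95)&(A[...,2]<175)&(I.min(-1)>90)
L=A[m]
def pl(L):
    for it in range(6):
        mu=L.mean(0); n=np.linalg.svd(L-mu,full_matrices=False)[2][2]; d=abs((L-mu)@n)
        L=L[d<max(1.5,2*d.std())] if it<5 else L
    return mu,n,len(L)
ex=np.array([.900,-.247,-.358]);ez=np.array([.346,-.095,.934]);ey=np.cross(ez,ex)
S=(L-[507,-257,126])@np.c_[ex,ey,ez]
t=L[(S[:,2]>14)&(S[:,0]>-24)]; b=L[(S[:,0]<-24)&(S[:,2]<14)]
mt,nt,k=pl(t); nt*=np.sign(nt[2]); print('top',mt,nt,k,'tilt',np.degrees(np.arccos(nt[2])),np.arctan2(nt[1],nt[0]))
mb,nb,k=pl(b); nb*=np.sign(nb[0]);print('back',mb,nb,k,np.degrees(np.arcsin(nb[2])),np.arctan2(nb[1],nb[0]))
print('y ext',np.percentile(S[:,1],[1,3,50,97,99]),'x',np.percentile(S[:,0],[1,99]),'z',np.percentile(S[:,2],[1,99]), 'topz',(mt-[507,-257,126])@ez,'backx',(mb-[507,-257,126])@ex)
# edge lines yaw: center of y per x bin
for lo in range(-30,36,11):
    q=S[(S[:,0]>=lo)&(S[:,0]<lo+11)]; print(lo,len(q),q[:,1].min().round(1),q[:,1].max().round(1))
s=manip.read_state(); print(s['eef_pos'])
E
```

```text
top [ 519.66353303 -259.20677938  142.86779377] [ 0.37304331 -0.10043885  0.9223615 ] 749 tilt 22.72620474363183 -0.2630050153257407
back [ 478.80458489 -248.03838001  139.01756597] [ 0.89106637 -0.24497383 -0.38208448] 833 -22.46286011292717 -0.26829377662310805
y ext [-20.40493447 -19.07324641   1.77584947  21.76874325  22.84261191] x [-33.53752293  35.69373134] z [-10.67367147  21.80828573] topz 20.34574584804733 backx -32.24968235101688
-30 349 -22.3 23.3
-19 142 -21.8 23.5
-8 109 -21.7 23.1
3 160 -21.5 23.7
14 150 -21.1 23.2
25 141 -21.3 28.6
[ 426.79258695 -231.08032677  189.93042268]
```

>>> servo_tool(motion=[[[0.05,-0.015,-0.038,0,0,0,0],[0.1,-0.03,-0.075,0,0,0,0],[0.15,-0.045,-0.113,0,0,0,0],[0.18,-0.055,-0.138,0,0,0,0],[0.196,-0.06,-0.15,0,0,0,0],[0.196,-0.06,-0.15,0,0,0,0],[0.196,-0.06,-0.15,0,0,0,0]]])

```text
clock: 7.05
eef_pos: [524.9, -261.1, 115.2]
eef_rot: [3.141, -0.943, -0.266]
wrist_force: [-0.9, -1.7, 0.5]
finger_gap: 93.8
finger_force: 0.0
```

>>> servo_tool(motion=[[[0,0,0,0,0,0,0.3],[0,0,0,0,0,0,0.45],[0,0,0,0,0,0,0.6],[0,0,0,0,0,0,1],[0,0,0,0,0,0,1],[0,0,0,0,0,0,1],[0,0,0,0,0,0,1],[0,0,0,0,0,0,1]]], newtons=40)

```text
clock: 7.85
eef_pos: [524.7, -261.5, 115.0]
eef_rot: [3.141, -0.943, -0.267]
wrist_force: [-0.9, -0.2, 0.7]
finger_gap: 45.9
finger_force: 39.9
```

>>> servo_tool(motion=[[[0.01,-0.003,0.017,0,0,0,1],[0.02,-0.006,0.035,0,0,0,1],[0.034,-0.009,0.061,0,0,0,1],[0.048,-0.013,0.087,0,0,0,1],[0.062,-0.017,0.112,0,0,0,1],[0.077,-0.021,0.139,0,0,0,1],[0.096,-0.026,0.173,0,0,0,1],[0.096,-0.026,0.173,0,0,0,1],[0.096,-0.026,0.173,0,0,0,1]]])

```text
clock: 8.75
eef_pos: [572.3, -274.1, 200.6]
eef_rot: [3.141, -0.942, -0.266]
wrist_force: [0.1, 0.5, -3.3]
finger_gap: 46.0
finger_force: 39.9
```

```bash
python3 - <<'E'
from h import *
shot('scene','s3')
s=manip.read_state(); print(s['clock'],s['eef_pos'],s['eef_rot'],s['joints'],s['finger_gap'],s['finger_force'])
E
```

```text
8.8 [ 572.02593068 -273.99602315  200.06547284] [-3.14153696 -0.94111843 -0.26724751] [-0.6267107   0.1613751   1.99226111  1.31205337  0.2985679   0.0523668 ] 46.07277332093081 39.93091285228729
```

View pics/s3.png

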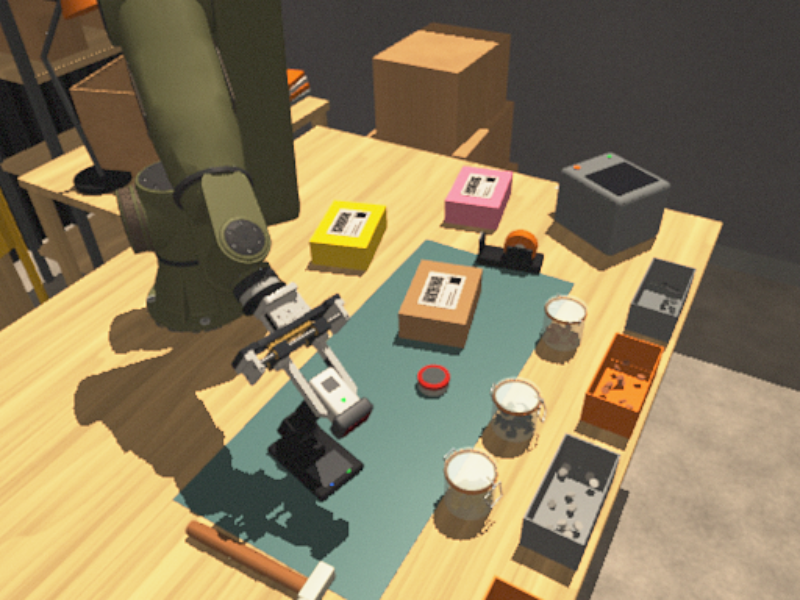

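The scanner is held clear of the cradle at (335,395), the lid is still flat at (445,290), and nothing else has moved.

```bash
python3 - <<'E'
from h import *
s=manip.read_state(); C=R.from_euler('xyz',s['eef_rot'])
p=.30; ax=np.array([-np.sin(p),np.cos(p),0])
Rt=R.from_rotvec(np.radians(13.5)*ax)*R.from_euler('xyz',[np.pi,0,p])
print(((Rt*C.inv()).as_rotvec()/np.pi).round(4),Rt.as_matrix().round(3),(np.array([491.9,193.4,200.5])-s['eef_pos'])/500)
E
```

```text
[-0.0062  0.3791  0.159 ] [[ 0.929  0.296 -0.223]
 [ 0.287 -0.955 -0.069]
 [-0.233  0.    -0.972]] [-1.60251861e-01  9.34792046e-01  8.69054312e-04]
```

>>> servo_tool(motion=[[[0,0,0.08,0,0,0,1],[-0.01,0.03,0.16,-0.0012,0.0758,0.0318,1],[-0.03,0.1,0.16,-0.0018,0.1137,0.0477,1],[-0.05,0.17,0.16,-0.0025,0.1516,0.0636,1],[-0.06,0.24,0.16,-0.0031,0.1896,0.0795,1],[-0.07,0.31,0.16,-0.0037,0.2275,0.0954,1],[-0.08,0.38,0.16,-0.0043,0.2654,0.1113,1],[-0.1,0.45,0.16,-0.005,0.3033,0.1272,1],[-0.11,0.52,0.16,-0.0062,0.3791,0.159,1],[-0.11,0.52,0.16,-0.0062,0.3791,0.159,1]]])

```text
clock: 9.8
eef_pos: [516.7, -10.3, 281.3]
eef_rot: [3.11, 0.09, 0.241]
wrist_force: [0.5, 0.0, -2.1]
finger_gap: 45.9
finger_force: 39.9
```

```bash
cat > q.py <<'E'
from h import *
s=manip.read_state(); C=R.from_euler('xyz',s['eef_rot'])
p=.30; ax=np.array([-np.sin(p),np.cos(p),0])
Rt=R.from_rotvec(np.radians(13.5)*ax)*R.from_euler('xyz',[np.pi,0,p])
print(s['clock'],s['joints'],s['finger_gap'],s['eef_pos'],((Rt*C.inv()).as_rotvec()/np.pi).round(4),(np.array([491.9,193.4,200.5])-s['eef_pos'])/500)
E
python3 q.py
```

```text
9.8 [-0.06112073  0.22719125  1.43994143 -0.05661504  1.55106496  1.27096793] 45.87892630971301 [516.70474559 -10.29177605 281.33528161] [-0.0029  0.0473  0.0173] [-0.04960949  0.40738355 -0.16167056]
```

>>> servo_tool(motion=[[[-0.012,0.1,0,-0.0029,0.0473,0.0173,1],[-0.024,0.2,0,-0.0029,0.0473,0.0173,1],[-0.036,0.3,0,-0.0029,0.0473,0.0173,1],[-0.05,0.38,-0.03,-0.0029,0.0473,0.0173,1],[-0.05,0.407,-0.08,-0.0029,0.0473,0.0173,1],[-0.05,0.407,-0.13,-0.0029,0.0473,0.0173,1],[-0.05,0.407,-0.162,-0.0029,0.0473,0.0173,1],[-0.05,0.407,-0.162,-0.0029,0.0473,0.0173,1],[-0.05,0.407,-0.162,-0.0029,0.0473,0.0173,1],[-0.05,0.407,-0.162,-0.0029,0.0473,0.0173,1]]])

```text
clock: 10.8
eef_pos: [492.8, 189.2, 201.3]
eef_rot: [3.136, 0.229, 0.291]
wrist_force: [0.8, -0.7, -1.9]
finger_gap: 46.1
finger_force: 39.9
```

```bash
python3 q.py; python3 -c "
from h import *
shot('scene','s4')"
```

```text
10.8 [ 0.29916553  0.39662175  1.41780299 -0.00381154  1.5566738   1.57863539] 46.065486518617234 [492.84280618 189.22551087 201.29256625] [0.0011 0.0024 0.0024] [-0.00188561  0.00834898 -0.00158513]
```

View pics/s4.png

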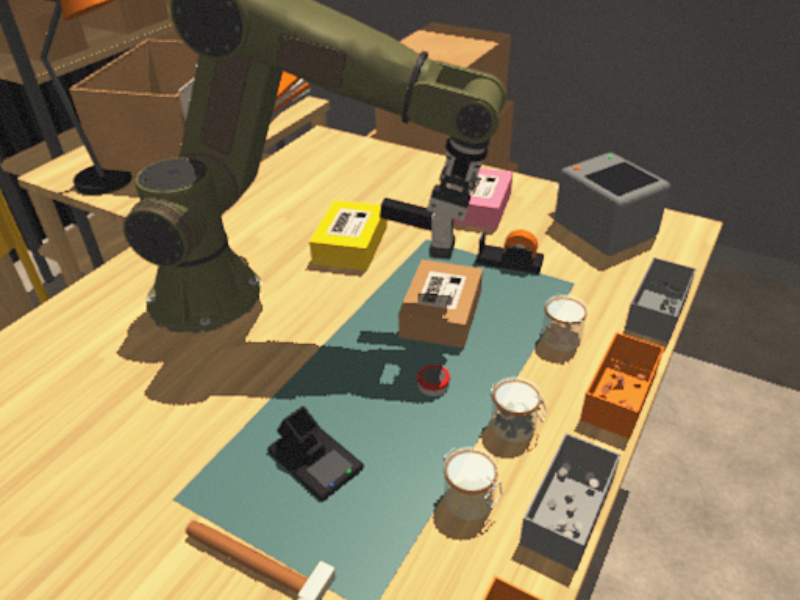

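The scanner is over the closed lid, nose down at (440,245), with its handle pointing back towards the robot at (405,212). I'll settle it with a small nudge and check the handle axis.

>>> servo_tool(motion=[[[-0.001,0.006,-0.001,0,0,0,1],[-0.001,0.006,-0.001,0,0,0,1],[-0.001,0.006,-0.001,0,0,0,1],[-0.001,0.006,-0.001,0,0,0,1],[-0.001,0.006,-0.001,0,0,0,1],[-0.001,0.006,-0.001,0,0,0,1]]])

```text
clock: 11.45
eef_pos: [492.1, 192.1, 199.9]
eef_rot: [3.135, 0.231, 0.29]
wrist_force: [-0.5, 0.3, -1.5]
finger_gap: 46.0
finger_force: 39.9
```

```bash
python3 q.py; python3 - <<'E'
from h import *
shot('scene','s5'); A,I=cloud('s5')
h=np.array([np.cos(.3),np.sin(.3)]); D=(A[...,:2]-[496,195])
a=D@h; b=D@[-h[1],h[0]]; z=A[...,2]
m=(abs(b)<25)&(a<-30)&(a>-140)&(z>190)&(z<300)&(I.max(-1)<90)
for lo in range(-130,-30,20):
    k=m&(a>=lo)&(a<lo+20); print(lo,k.sum(),np.percentile(z[k],[2,50,98]) if k.any() else '',np.median(b[k]) if k.any() else '')
m=(abs(b)<40)&(abs(a)<30)&(z>130)&(z<195); print('nose',m.sum(),np.percentile(z[m],[1,99]),np.percentile(a[m],[1,99]),np.percentile(b[m],[1,99]))
E
```

```text
11.45 [ 0.30463692  0.39919958  1.41757702 -0.00365448  1.55540607  1.58471139] 45.95095965159312 [492.14410396 192.07193155 199.93782025] [0.0016 0.0022 0.0025] [-0.00048821  0.00265614  0.00112436]
-130 34 [234.64460143 254.67860599 265.76789845] -15.743423587509554
-110 90 [234.81368109 256.66918176 265.52967066] -14.17341054904405
-90 85 [231.74976007 253.56934848 260.93605902] -14.686632712125958
-70 88 [228.9266865  248.06859156 256.87227684] -14.706821713972476
-50 80 [223.82326538 245.35021554 255.54254711] -14.534584755947437
nose 153 [164.25514093 194.57241812] [-23.8040193  19.7407319] [-36.28084949  14.31164794]
```

```bash
python3 -c "
from cell import manip
print(manip.sign_off())"
```

```text
the job is handed in; nothing more can be done
None
```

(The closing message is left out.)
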